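# Find and mark the balance point of a weighted plank

### The job

Slide the wooden plank lengthwise along its guides, steel-shod end first, over the riser's steel edge in small nudges, letting go of it between nudges, and stop as soon as it tips by itself and its steel end drops to the bench. Then mark the balance point: set the wide saddle marker astride the tipped plank right above that edge and let go, leaving the plank tipped. Keep the plank on the riser the whole time and leave the narrow saddle marker where it is.

Things in the scene. Friction and masses are not known exactly. Their poses are not given: they have to be found in the camera images.
- plank: Pale plank 340 mm long (own y), 50 wide (x), 18 thick (z), 0.6 kg; its last 40 mm at -y is a heavy dark steel shoe. Origin: mid-length, mid-width, underside. Starts flat on the riser between the guides, -y end 30-70 mm past the edge. Balances 20-80 mm from mid-length on the steel side. A finger left against its end can stop it tipping: draw back to see. Tipped, it slopes about 12 deg and stays.
- fulcrum_edge (a point): Middle of the fulcrum edge: top of the steel-faced end of a fixed plywood riser, 25 mm above the bench. The riser is 100 mm wide and runs 360 mm back from the edge, along the plank's +y. On top, two dark guide strips 6 mm high, 12 wide, 56 mm apart keep the plank straight; they start 70 mm behind the edge and run to the rear end.
- saddle: Wide saddle marker: loose aluminium bridge 74 mm wide (own x), 24 deep (y), 60 g. Two legs 10 mm high, 6 thick, 62 mm apart inside, fit astride the plank with 6 mm play a side, x across the plank. Roof 10-15 mm above the origin; on it a central upright round knob, 20 mm across, 15-55 mm above the origin, to grip. Origin: centre, level with the legs' feet. Stands on the bench.
- small_saddle: Narrow saddle marker, a bystander: same shape and knob, but only 38 mm wide (26 mm between the legs), too small for the plank. Origin as for the wide one. Leave it.
Things that resemble listed ones, but are neither listed nor needed, are in the scene too. What is shaped like the saddle but yellow is not meant.

How it is judged:
By the outcome, as a careful person would: the job done as asked, in the order asked, and still so for the second after the job is handed in, with the robot touching nothing.
It also fails if it takes over 72 s, if anything falls off the work surface, if the arm or the gripper's body presses on something with over 40 N, if the wrist force passes 120 N, or if a joint passes its speed limit or range.

### The arm

A 6-joint arm with a two-finger parallel gripper is mounted at the origin on the work surface. World frame = base frame: x ahead of the robot, y to its left, z up, the work surface at z = 0. Lengths are in mm, angles in rad, forces in N, time in s.
With the tool pointing down it reaches from about 275 to 775 mm from the base axis. Payload 14.6 kg.
Tool frame: the origin (TCP) lies at the very end of the fingers, on their centre line; the grasp point (between the pads) lies 19 mm behind it (grasp_offset is the x of the grasp point in the tool frame, in mm); x points along the fingers, y is the direction in which the jaws open and shut, and the axes are right-handed (so a half turn about x gives the same grasp; the last joint's range is limited). The gripper opens to 85 mm and grips with 20 to 120 N. Pads are 22 mm wide; open, the fingers measure 114 mm over their backs; the gripper's body (76 mm by 85 mm) begins 54 mm behind the grasp point. The pads swing forward as they close: fully open they stand 13 mm farther back than shut.
Start: joints at [1.064, 0.263, -0.048, 1.259, 0, 1.415], TCP at [180.913, 492.847, 231.278] pointing down, gripper open.
Joint ranges: [-2.65, 2.65], [-0.89, 1.7], [-1.18, 1.37], [-2.13, 2.11], [-1.35, 1.29], [-3.14, 3.14]. Speed limits (rad/s): [1.89, 1.89, 2.57, 2.79, 3.14, 3.14].

### API

Orientations are given as a 3x3 rotation matrix whose columns are the frame's x, y, z axes.
In Python, from rig import get_state, get_image, hand_in, look_for, regions_of, pinpoint, grasp_offset gives the robot as it stands.
- The arm moves only by the shell command python3 -m crank 'ROWS' [FORCE]. ROWS is JSON, a list of rows, each an object with "claw": the gripper command: -1 is fully open, 1 is shut, values between are in proportion; "offset": the shift along the tool's x, y, z in mm, a list of three; "dr": the turn, a rotation vector about the tool's x, y, z in degrees, a list of three. A call has 1 to 20 rows; each row shifts and turns the commanded pose from where the row before left it, along the tool's axes as they then stand; what a row does not reach is not made up. A row lasts 1/8 s, in which the tool goes at most 62.5 mm and 10.7 degrees, less where a joint would pass 70% of its speed; a pose out of reach is approached as far as the arm can. A call is refused whole if a number of a shift passes 62.5 or a number of a turn 10.7, either way. A call with a gripper value outside its range is refused whole. The fingers move at their own pace and stop on an object; FORCE is the grip in N (left out, the last holds). Time passes only in rows, so rows that do not move let the fingers close. It gives the time, the measured TCP pose, the force and the opening at its end, in the units of the state.
- get_state(): the state, without advancing time (a new reading comes with each control period).
- get_image(name): name is "scene" or "top" or "wrist"; returns a dict with "frame" (480x640x3 uint8, red, green, blue), "depth" (480x640 float32, mm along the optical axis (not along the pixel's ray), 0 where there is no reading), "K" (3x3 intrinsics, pixels), "world_to_cam" (4x4, takes a point from world to camera coordinates). Camera axes: x right, y down, z forward; pixel columns grow to the right and rows downward; lengths in mm; the calibration is good to about 2 mm. A picture is of the moment at which its call begins.
- hand_in(): hands the job in, once; it reports no verdict.
Trained networks look in a picture, given as the dict that the camera call returned (one of the last four; its "shot" number tells which), for a name from the list of things; names that differ only in an ending like _2 or _b are one class to them, and where a whole thing is asked for, a point or a joint stands for the part that bears it (a point fixed in the world has none). Each returns a list of dicts, best first, with "confidence" (0 to 1); they miss things now and then, are a little off and sometimes report something else, mostly with a low value. They report only what shows in the picture. A call takes as long as a camera call. They do not tell look-alikes from the thing itself.
- look_for(picture, label): "uv" ([column, row] in pixels, amid what is visible of it).
- regions_of(picture, label): "pixels" (480x640 bool, what is visible of it) and "uv" ([column, row] in pixels, amid what is visible of it).
- pinpoint(picture, label): "uv" ([column, row] in pixels: a listed point, or the origin of a listed thing).
The state is a dict: "time_s": time; "joint_positions": joint angles; "qd": joint speeds; "joint_efforts": joint torques, N m; "tool_pos": TCP position; "tcp_rot": TCP orientation; "contact_force": force on the tool from outside, world axes, zero at the start; "moment": the same for the moment, N m; "finger_gap": finger opening in mm.
Only numpy, scipy, OpenCV 4.12 (cv2) and the standard library are available. Lean on these libraries where they do the work, as an engineer would, in place of code of your own. Each camera call takes 0.05 s, during which the arm holds its last target.

## Working session

There is one attempt and no reset: what is moved stays moved. The work goes in short steps, Python scripts to look and compute and a shell command to move; the robot and the scene stay as the last step left them, time stands still between calls to the robot, and variables do not carry over. Pictures are saved under pics/ and viewed, and the job is handed in when it is done.

```bash
ls; mkdir -p pics
python3 - <<'E'
from rig import *
import cv2,numpy as np
s=get_state();print({k:np.round(v,3).tolist() for k,v in s.items()},grasp_offset)
for n in ["scene","top"]:
    p=get_image(n);cv2.imwrite(f"pics/{n}0.png",p["frame"][:,:,::-1])
    print(n,p["K"].tolist(),np.round(p["world_to_cam"],3).tolist())
    for l in ["plank","fulcrum_edge","saddle","small_saddle"]:
        print(l,[(np.round(d["uv"]).tolist(),round(d["confidence"],2)) for d in pinpoint(p,l)],[(np.round(d["uv"]).tolist(),round(d["confidence"],2)) for d in look_for(p,l)])
E
```

```text
pics
{'time_s': 0.0, 'joint_positions': [1.064, 0.264, -0.049, 1.259, 0.0, 1.415], 'qd': [-0.002, -0.001, -0.002, 0.0, -0.0, 0.001], 'joint_efforts': [0.004, -63.762, 38.457, 0.014, 0.0, -0.0], 'tool_pos': [180.769, 492.598, 230.828], 'tcp_rot': [[-0.001, 0.345, 0.939], [-0.001, 0.939, -0.345], [-1.0, -0.001, -0.0]], 'contact_force': [-0.91, 0.224, 0.156], 'moment': [0.026, -0.02, -0.027], 'finger_gap': 85.19} -18.700000000000003
scene [[438.55170963271496, 0.0, 314.8270635799988], [0.0, 438.55170963271496, 234.59707474597127], [0.0, 0.0, 1.0]] [[-0.57, 0.821, -0.016, 358.207], [0.694, 0.472, -0.544, -243.213], [-0.439, -0.321, -0.839, 855.83], [0.0, 0.0, 0.0, 1.0]]
plank [([344.0, 347.0], 0.77)] [([357.0, 359.0], 0.7)]
fulcrum_edge [] [([394.0, 417.0], 0.79)]
saddle [([237.0, 179.0], 0.72), ([288.0, 204.0], 0.69), ([352.0, 195.0], 0.66)] [([234.0, 172.0], 0.83), ([286.0, 197.0], 0.77), ([352.0, 187.0], 0.71)]
small_saddle [([360.0, 248.0], 0.79)] [([359.0, 243.0], 0.93)]
top [[458.3647233033224, 0.0, 316.3814767813236], [0.0, 458.3647233033224, 244.72532681716783], [0.0, 0.0, 1.0]] [[0.028, -0.999, 0.022, -118.533], [-0.999, -0.029, -0.027, 461.04], [0.027, -0.021, -0.999, 694.64], [0.0, 0.0, 0.0, 1.0]]
plank [([242.0, 170.0], 0.76)] []
fulcrum_edge [] [([185.0, 174.0], 0.68)]
saddle [([322.0, 324.0], 0.82), ([450.0, 277.0], 0.79), ([375.0, 275.0], 0.78)] [([322.0, 326.0], 0.9), ([452.0, 276.0], 0.89), ([378.0, 274.0], 0.64)]
small_saddle [([289.0, 272.0], 0.68)] [([288.0, 272.0], 0.78)]
```

View pics/scene0.png

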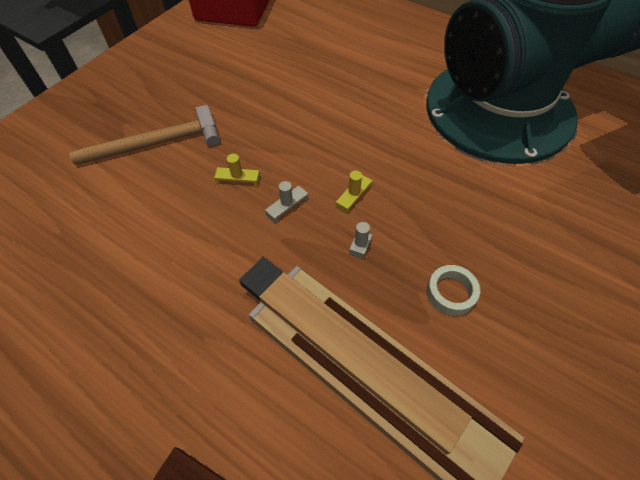

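View pics/top0.png

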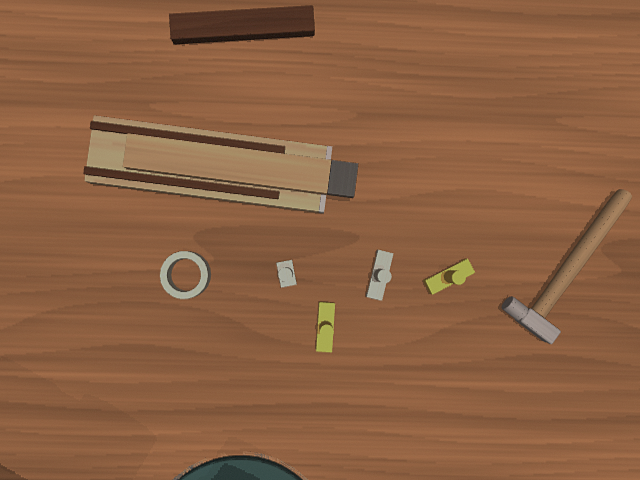

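Wide-saddle candidates in top view: silver wide (380,275), yellow (326,327), yellow (450,277), silver narrow (286,273). I choose the silver wide one at (380,275) and check it in a crop while I measure.

```bash
cat > h.py <<'E'
from rig import *
import cv2,numpy as np
def cloud(p):
    K=p["K"];d=p["depth"].astype(float);v,u=np.mgrid[:480,:640]
    c=np.stack([(u-K[0,2])/K[0,0]*d,(v-K[1,2])/K[1,1]*d,d],-1)
    T=np.linalg.inv(p["world_to_cam"]);w=c@T[:3,:3].T+T[:3,3];w[d==0]=np.nan
    return w
def ray(p,uv,z):
    K=p["K"];T=np.linalg.inv(p["world_to_cam"])
    r=T[:3,:3]@np.array([(uv[0]-K[0,2])/K[0,0],(uv[1]-K[1,2])/K[1,1],1.]);o=T[:3,3]
    return o+r*(z-o[2])/r[2]
def proj(p,X):
    c=p["world_to_cam"][:3,:3]@np.asarray(X,float)+p["world_to_cam"][:3,3];q=p["K"]@c;return q[:2]/q[2]
def save(p,n,box=None,s=1):
    f=p["frame"][:,:,::-1]
    if box: f=f[box[1]:box[3],box[0]:box[2]]
    cv2.imwrite("pics/"+n,cv2.resize(f,None,fx=s,fy=s,interpolation=cv2.INTER_CUBIC))
E
python3 - <<'E'
from h import *
p=get_image("top");w=cloud(p)
save(p,"crop_t1.png",(70,100,470,400),2)
f=p["frame"].astype(int)
for q in [(200,165),(343,178),(110,150),(100,400),(300,205),(330,152),(383,276),(378,290),(380,258),(286,280)]:
    print(q,np.round(w[q[1],q[0]],1),f[q[1],q[0]])
# plank mask
z=w[...,2]
for l in ["plank","saddle","small_saddle"]:
    for r in regions_of(p,l):
        m=r["pixels"];pts=w[m];pts=pts[~np.isnan(pts[:,0])]
        zz=np.percentile(pts[:,2],[5,50,95])
        rect=cv2.minAreaRect(pts[:,:2].astype(np.float32))
        print(l,r["confidence"],m.sum(),np.round(zz,1),np.round(rect[0],1),np.round(rect[1],1),round(rect[2],1))
    for r in pinpoint(p,l): print(' pin',r["uv"],np.round(ray(p,r["uv"],25 if l=="plank" else 0),1))
# riser+plank above 15
m=((z>15)&(w[...,0]>420)&(w[...,0]<680)&(w[...,1]>-210))
m[:100]=0
n,lab,st,_=cv2.connectedComponentsWithStats(m.astype(np.uint8))
for i in range(1,n):
    if st[i,4]>300:
        for lo,hi in [(21,29),(28,35),(40,46)]:
            k=(lab==i)&(z>lo)&(z<hi)
            if k.sum()>50:
                rect=cv2.minAreaRect(w[k][:,:2].astype(np.float32));print(i,lo,hi,k.sum(),np.round(np.median(z[k]),1),np.round(rect[0],1),np.round(rect[1],1),round(rect[2],2),np.round(cv2.boxPoints(rect),1).tolist())
E
```

```text
(200, 165) [574.6  68.2  41.1] [164 128  94]
(343, 178) [ 562.3 -140.9   40.7] [87 83 79]
(110, 150) [595.9 206.1  24.5] [167 146 110]
(100, 400) [218.8 216.9  -1.2] [139  93  64]
(300, 205) [522.8 -78.7  22.4] [167 154 116]
(330, 152) [ 603.8 -121.5   24.2] [169 157 152]
(383, 276) [ 420.9 -201.2   52.5] [170 172 158]
(378, 290) [ 398.  -200.8   13.2] [169 170 157]
(380, 258) [ 446.7 -203.    11.1] [170 171 158]
(286, 280) [411.4 -62.4  53.1] [169 172 162]
plank 0.74 8346 [38.2 41.3 43.2] [579.2   6.8] [345.8  61. ] 85.5
 pin [242.2, 167.4] [576.1   9.2  25. ]
saddle 0.89 826 [11.  13.8 53.9] [ 420.6 -204.8] [28.7 74.5] 77.6
saddle 0.7 932 [-1.2 13.7 53.9] [ 420.8 -313.5] [32.2 82.5] 27.8
saddle 0.7 812 [11.1 13.9 53.8] [ 340.4 -122.7] [25.6 74.5] 88.3
 pin [448.5, 277.3] [ 419.7 -312.3    0. ]
 pin [377.4, 273.2] [ 423.  -201.3    0. ]
 pin [324.2, 325.9] [ 339.7 -121.1    0. ]
small_saddle 0.91 352 [11.9 15.1 54.4] [420.4 -61.9] [37.8 22.2] 8.4
 pin [288.3, 274.1] [417.9 -63.4   0. ]
1 21 29 6762 23.8 [579.6  41.9] [396.3 100.5] 84.42 [[510.29998779296875, -150.5], [610.2999877929688, -160.1999969482422], [648.9000244140625, 234.1999969482422], [548.7999877929688, 244.0]]
1 28 35 2930 29.6 [579.1  39.3] [400.1  80.3] 84.37 [[519.5, -155.8000030517578], [599.4000244140625, -163.6999969482422], [638.7000122070312, 234.5], [558.7999877929688, 242.3000030517578]]
1 40 46 7014 41.6 [577.1   9.1] [339.8  50.3] 84.39 [[535.5, -157.5], [585.5, -162.5], [618.7999877929688, 175.8000030517578], [568.7000122070312, 180.6999969482422]]
2 21 29 341 22.7 [434.8  90.6] [68.7 28.6] 89.1 [[420.0, 56.5], [448.6000061035156, 56.0], [449.6000061035156, 124.69999694824219], [421.1000061035156, 125.19999694824219]]
```

View pics/crop_t1.png

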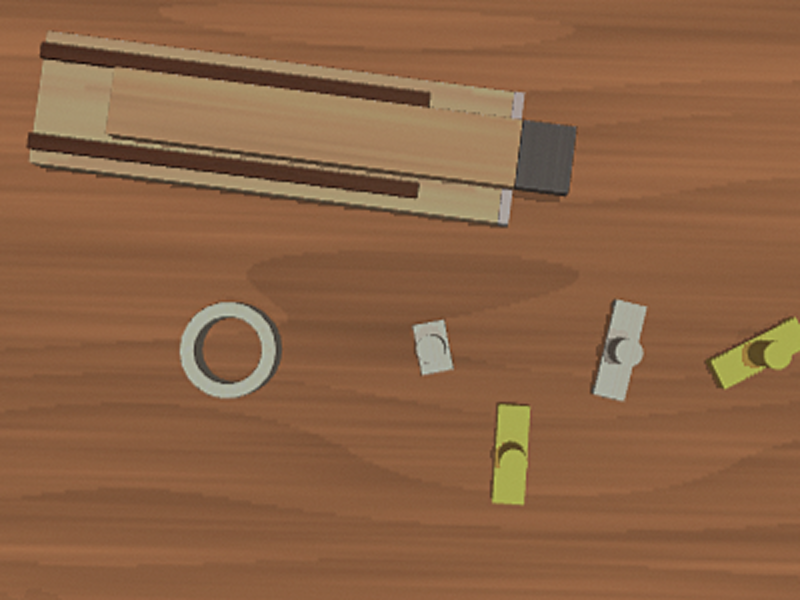

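The crop confirms it: the aluminium wide saddle is at crop (620,350), full image (380,275). Yellow ones are at crop (512,455) and (760,355), and the narrow aluminium one is at (433,348). The plank's steel shoe points to the right, past the riser's steel edge (crop 508–523). Next I measure the edge.

Run:
```python
from h import *
u=np.array([.0979,.9952]);x=np.array([.9952,-.0979]);c=np.array([577.1,9.1])
def sl(P): d=P[:2]-c; return np.round([d@x,d@u],1)
p=get_image("top");q=get_image("scene")
save(p,"edge_t.png",(290,130,370,220),8);save(q,"edge_s.png",(230,245,330,335),8)
w=cloud(p)
# riser front edge by depth jump, sampling along u lines at lateral +-38
for n,pic in(("t",p),("s",q)):
  for lat in (-40,-34,34,40):
    prof=[]
    ss=np.arange(-140,-90,1.5)
    for s in ss:
        X=c+lat*x+s*u; uv=proj(pic,[*X,25]); uu,vv=int(round(uv[0])),int(round(uv[1]));prof.append(pic["frame"][vv,uu].astype(int).sum())
    print(n,lat,list(zip(ss.round().astype(int).tolist(),np.array(prof).tolist())))
# saddle angle: roof
m=(abs(w[...,2]-13.5)<4)&(abs(w[...,0]-421)<45)&(abs(w[...,1]+203)<30)
r=cv2.minAreaRect(w[m][:,:2].astype(np.float32));print(np.round(r[0],1),np.round(r[1],1),r[2])
k=(w[...,2]>48)&(abs(w[...,0]-421)<45)&(abs(w[...,1]+203)<30)
print("knob",np.round(cv2.minEnclosingCircle(w[k][:,:2].astype(np.float32))[0],1),cv2.minEnclosingCircle(w[k][:,:2].astype(np.float32))[1])
```

```text
t -40 [(-140, 289), (-138, 300), (-137, 292), (-136, 294), (-134, 299), (-132, 298), (-131, 281), (-130, 319), (-128, 494), (-126, 493), (-125, 485), (-124, 485), (-122, 497), (-120, 422), (-119, 428), (-118, 427), (-116, 423), (-114, 424), (-113, 424), (-112, 425), (-110, 424), (-108, 427), (-107, 429), (-106, 427), (-104, 425), (-102, 426), (-101, 422), (-100, 427), (-98, 422), (-96, 426), (-95, 427), (-94, 426), (-92, 426), (-90, 423)]
t -34 [(-140, 301), (-138, 296), (-137, 297), (-136, 305), (-134, 302), (-132, 290), (-131, 281), (-130, 435), (-128, 493), (-126, 486), (-125, 485), (-124, 494), (-122, 401), (-120, 431), (-119, 421), (-118, 420), (-116, 425), (-114, 423), (-113, 426), (-112, 428), (-110, 427), (-108, 424), (-107, 422), (-106, 418), (-104, 424), (-102, 429), (-101, 423), (-100, 426), (-98, 431), (-96, 428), (-95, 429), (-94, 422), (-92, 427), (-90, 425)]
t 34 [(-140, 300), (-138, 293), (-137, 288), (-136, 290), (-134, 291), (-132, 292), (-131, 282), (-130, 314), (-128, 472), (-126, 474), (-125, 471), (-124, 474), (-122, 457), (-120, 434), (-119, 421), (-118, 420), 
[... 1825 characters left out ...]
10, 394), (-108, 395), (-107, 407), (-106, 398), (-104, 397), (-102, 405), (-101, 405), (-100, 394), (-98, 400), (-96, 398), (-95, 393), (-94, 395), (-92, 396), (-90, 394)]
s 40 [(-140, 263), (-138, 254), (-137, 254), (-136, 261), (-134, 266), (-132, 251), (-131, 258), (-130, 262), (-128, 341), (-126, 429), (-125, 424), (-124, 433), (-122, 430), (-120, 334), (-119, 343), (-118, 392), (-116, 384), (-114, 373), (-113, 375), (-112, 390), (-110, 379), (-108, 383), (-107, 377), (-106, 372), (-104, 382), (-102, 385), (-101, 378), (-100, 379), (-98, 383), (-96, 383), (-95, 388), (-94, 385), (-92, 381), (-90, 380)]
[ 421.5 -202.7] [24.3 73.6] 77.46098327636719
knob [ 421.6 -202.8] 10.052694320678711
```

View pics/edge_t.png

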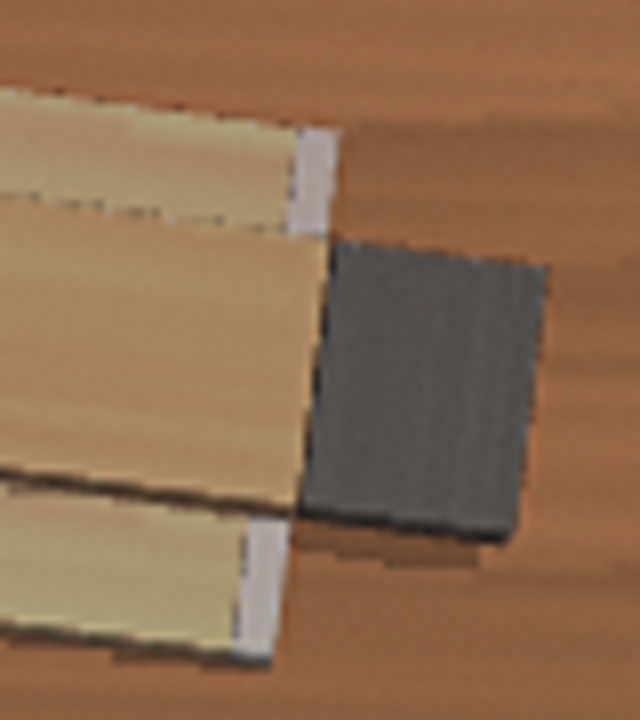

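View pics/edge_s.png

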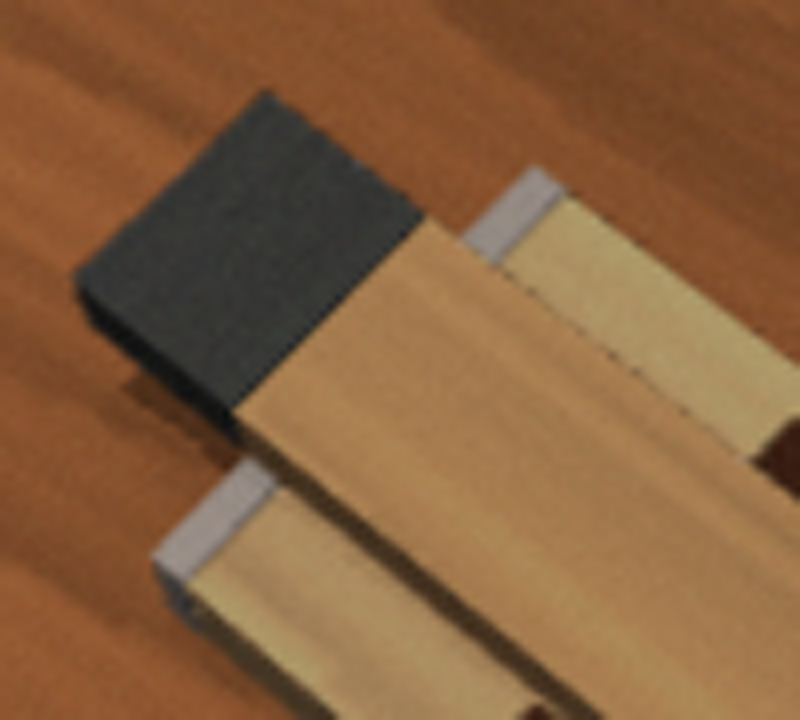

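```bash
cat > plan.py <<'E'
# plan.py tx ty tz yaw n : suggested equal rows (tool axes) from present pose; tool y at yaw (deg), tool down
from h import *
import sys
from scipy.spatial.transform import Rotation as R
def plan(t,yaw,n,tilt=0):
    s=get_state();P=np.array(s["tool_pos"]);A=np.array(s["tcp_rot"])
    y=np.deg2rad(yaw);yy=np.array([np.cos(y),np.sin(y),0]);xx=np.array([0,0,-1.]);B=np.c_[xx,yy,np.cross(xx,yy)]
    B=B@R.from_euler('y',tilt,degrees=True).as_matrix()
    rv=R.from_matrix(A.T@B).as_rotvec(degrees=True)/n
    d=(np.array(t)-P)/n
    C=A.copy()
    print("pos",P.round(1),"rot/row",rv.round(2))
    for i in range(n):
        print(np.round(C.T@d,1).tolist());C=C@R.from_rotvec(rv,degrees=True).as_matrix()
a=[float(v) for v in sys.argv[1:]]
plan(a[:3],a[3],int(a[4]),a[5] if len(a)>5 else 0)
E
python3 plan.py 596.2 203.2 230 -5.6 10
```

```text
pos [180.9 492.8 231.3] rot/row [7.54 0.   0.  ]
[0.1, -12.9, 49.0]
[0.1, -6.3, 50.2]
[0.1, 0.3, 50.6]
[0.1, 7.0, 50.2]
[0.1, 13.5, 48.8]
[0.1, 19.8, 46.6]
[0.1, 25.7, 43.6]
[0.1, 31.2, 39.9]
[0.1, 36.2, 35.4]
[0.1, 40.5, 30.4]
```

```bash
python3 -m crank '[{"claw":1,"offset":[0,-13,49],"dr":[7.5,0,0]},{"claw":1,"offset":[0,-6,50],"dr":[7.5,0,0]},{"claw":1,"offset":[0,0,50.5],"dr":[7.5,0,0]},{"claw":1,"offset":[0,7,50],"dr":[7.5,0,0]},{"claw":1,"offset":[0,13.5,49],"dr":[7.5,0,0]},{"claw":1,"offset":[0,20,46.5],"dr":[7.5,0,0]},{"claw":1,"offset":[0,25.5,43.5],"dr":[7.5,0,0]},{"claw":1,"offset":[0,31,40],"dr":[7.5,0,0]},{"claw":1,"offset":[0,36,35.5],"dr":[7.5,0,0]},{"claw":1,"offset":[0,40.5,30.5],"dr":[7.5,0,0]},{"claw":1,"offset":[0,0,0],"dr":[0,0,0]}]' 30; python3 plan.py 596.2 203.2 33 -5.6 4
```

```text
time_s: 2.72
tool_pos: [598.7, 202.4, 230.2]
tcp_rot: [[-0.001, 0.996, -0.095], [-0.0, -0.095, -0.996], [-1.0, -0.001, 0.0]]
contact_force: [-1.2, 1.1, -0.5]
finger_gap: -0.0
pos [598.7 202.4 230.2] rot/row [0.04 0.01 0.01]
[49.3, -0.6, -0.2]
[49.3, -0.6, -0.2]
[49.3, -0.6, -0.2]
[49.3, -0.6, -0.1]
```

```bash
python3 -m crank '[{"claw":1,"offset":[56,-2.5,-0.5],"dr":[0,0,0]},{"claw":1,"offset":[56,0,0],"dr":[0,0,0]},{"claw":1,"offset":[56,0,0],"dr":[0,0,0]},{"claw":1,"offset":[28,0,0],"dr":[0,0,0]},{"claw":1,"offset":[0,0,0],"dr":[0,0,0]}]'
python3 - <<'E'
from h import *
p=get_image("scene");save(p,"s2.png",(300,200,640,480),2)
E
```

```text
time_s: 3.35
tool_pos: [592.2, 205.5, 33.8]
tcp_rot: [[-0.004, 0.996, -0.089], [-0.001, -0.089, -0.996], [-1.0, -0.003, 0.001]]
contact_force: [0.3, 0.3, 0.4]
finger_gap: -0.0
```

View pics/s2.png

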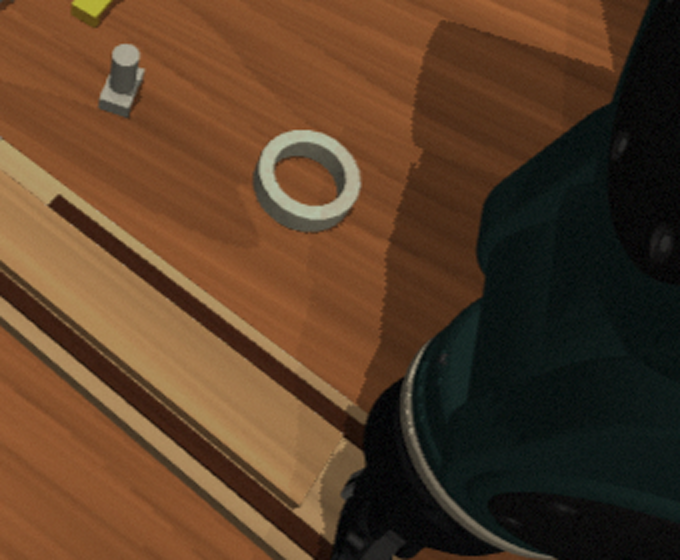

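```bash
cat > mon.py <<'E'
from h import *
u=np.array([.0979,.9952]);x=np.array([.9952,-.0979]);c=np.array([577.1,9.1])
s=get_state();t=np.array(s["tool_pos"])
p=get_image("top");w=cloud(p)
d=w[...,:2]-c;S=d@u;L=d@x;Z=w[...,2]
m=(abs(L)<18)&(S>-300)&(S<150)&(Z>8)
m2=m&(Z>12)
fr=np.percentile(S[m2],0.3)
k=m2&(S<fr+45);a=np.polyfit(S[k],Z[k],1)
k3=m2&(S>-100)&(S<60);b=np.polyfit(S[k3],Z[k3],1)
print("t",round(s["time_s"],2),"tcp s,l,z",np.round([(t[:2]-c)@u,(t[:2]-c)@x,t[2]],1),"F",np.round(s["contact_force"],1),"front s",round(fr,1),"shoe z at front",round(np.polyval(a,fr),1),"slope deg",round(float(np.degrees(np.arctan(b[0]))),2))
E
python3 mon.py; python3 -m crank '[{"claw":1,"offset":[0,4,8],"dr":[0,0,0]},{"claw":1,"offset":[0,0,8],"dr":[0,0,0]},{"claw":1,"offset":[0,0,6],"dr":[0,0,0]},{"claw":1,"offset":[0,0,0],"dr":[0,0,0]},{"claw":1,"offset":[0,0,-12],"dr":[0,0,0]},{"claw":1,"offset":[0,0,0],"dr":[0,0,0]}]'; python3 mon.py
```

```text
t 3.4 tcp s,l,z [197.2  -3.   35.6] F [-0.9 -0.9 -0.2] front s -168.8 shoe z at front 41.3 slope deg 0.07
time_s: 4.2
tool_pos: [596.9, 195.7, 35.1]
tcp_rot: [[-0.0, 0.996, -0.089], [-0.0, -0.089, -0.996], [-1.0, -0.0, 0.0]]
contact_force: [-0.5, -0.6, -0.8]
finger_gap: -0.2
t 4.2 tcp s,l,z [187.7   1.5  35.1] F [-0.5 -0.6 -0.8] front s -176.2 shoe z at front 41.4 slope deg 0.03
```

```bash
python3 -m crank '[{"claw":1,"offset":[0,0,10],"dr":[0,0,0]},{"claw":1,"offset":[0,0,8],"dr":[0,0,0]},{"claw":1,"offset":[0,0,0],"dr":[0,0,0]},{"claw":1,"offset":[0,0,-10],"dr":[0,0,0]},{"claw":1,"offset":[0,0,0],"dr":[0,0,0]},{"claw":1,"offset":[0,0,10],"dr":[0,0,0]},{"claw":1,"offset":[0,0,8],"dr":[0,0,0]},{"claw":1,"offset":[0,0,0],"dr":[0,0,0]},{"claw":1,"offset":[0,0,-10],"dr":[0,0,0]},{"claw":1,"offset":[0,0,0],"dr":[0,0,0]}]'; python3 mon.py
```

```text
time_s: 5.5
tool_pos: [595.7, 179.8, 35.3]
tcp_rot: [[0.0, 0.996, -0.089], [-0.0, -0.089, -0.996], [-1.0, 0.0, 0.0]]
contact_force: [-0.3, -0.2, -0.5]
finger_gap: 0.2
t 5.5 tcp s,l,z [171.7   1.8  35.3] F [-0.3 -0.2 -0.5] front s -190.8 shoe z at front 41.4 slope deg 0.01
```

```bash
python3 -m crank '[{"claw":1,"offset":[0,-0.5,10],"dr":[0,0,0]},{"claw":1,"offset":[0,0,8],"dr":[0,0,0]},{"claw":1,"offset":[0,0,0],"dr":[0,0,0]},{"claw":1,"offset":[0,0,-10],"dr":[0,0,0]},{"claw":1,"offset":[0,0,0],"dr":[0,0,0]},{"claw":1,"offset":[0,-0.5,10],"dr":[0,0,0]},{"claw":1,"offset":[0,0,8],"dr":[0,0,0]},{"claw":1,"offset":[0,0,0],"dr":[0,0,0]},{"claw":1,"offset":[0,0,-10],"dr":[0,0,0]},{"claw":1,"offset":[0,0,0],"dr":[0,0,0]}]'; python3 mon.py
```

```text
time_s: 6.8
tool_pos: [593.3, 163.9, 35.3]
tcp_rot: [[0.0, 0.996, -0.089], [-0.0, -0.089, -0.996], [-1.0, 0.0, 0.0]]
contact_force: [0.8, -0.9, 0.3]
finger_gap: -0.0
t 6.8 tcp s,l,z [155.7   1.   35.3] F [ 0.8 -0.9  0.3] front s -206.6 shoe z at front 41.3 slope deg -0.01
```

```bash
python3 -m crank '[{"claw":1,"offset":[0,0,10],"dr":[0,0,0]},{"claw":1,"offset":[0,0,5],"dr":[0,0,0]},{"claw":1,"offset":[0,0,0],"dr":[0,0,0]},{"claw":1,"offset":[0,0,-10],"dr":[0,0,0]},{"claw":1,"offset":[0,0,0],"dr":[0,0,0]},{"claw":1,"offset":[0,0,10],"dr":[0,0,0]},{"claw":1,"offset":[0,0,4],"dr":[0,0,0]},{"claw":1,"offset":[0,0,0],"dr":[0,0,0]},{"claw":1,"offset":[0,0,-10],"dr":[0,0,0]},{"claw":1,"offset":[0,0,0],"dr":[0,0,0]},{"claw":1,"offset":[0,0,0],"dr":[0,0,0]}]'; python3 mon.py
```

```text
time_s: 8.22
tool_pos: [592.4, 154.4, 35.2]
tcp_rot: [[-0.0, 0.996, -0.089], [-0.0, -0.089, -0.996], [-1.0, -0.0, 0.0]]
contact_force: [0.2, -0.6, -0.7]
finger_gap: 0.0
t 8.22 tcp s,l,z [146.1   1.   35.2] F [ 0.2 -0.6 -0.7] front s -214.8 shoe z at front 41.2 slope deg 0.08
```

```bash
python3 -m crank '[{"claw":1,"offset":[0,0,10],"dr":[0,0,0]},{"claw":1,"offset":[0,0,4],"dr":[0,0,0]},{"claw":1,"offset":[0,0,0],"dr":[0,0,0]},{"claw":1,"offset":[0,0,-10],"dr":[0,0,0]},{"claw":1,"offset":[0,0,0],"dr":[0,0,0]},{"claw":1,"offset":[0,0,0],"dr":[0,0,0]},{"claw":1,"offset":[0,0,0],"dr":[0,0,0]}]'; python3 mon.py
```

```text
time_s: 9.15
tool_pos: [592.0, 150.2, 35.2]
tcp_rot: [[-0.0, 0.996, -0.09], [-0.0, -0.09, -0.996], [-1.0, -0.0, 0.0]]
contact_force: [0.1, 0.4, 0.9]
finger_gap: -0.1
t 9.15 tcp s,l,z [141.9   1.   35.2] F [0.1 0.4 0.9] front s -219.0 shoe z at front 41.2 slope deg -0.0
```

```bash
sleep 1; python3 mon.py
```

```text
t 9.2 tcp s,l,z [141.8   1.1  35.3] F [0.8 1.  0.5] front s -219.1 shoe z at front 41.3 slope deg 0.07
```

```bash
python3 -m crank '[{"claw":1,"offset":[0,0,10],"dr":[0,0,0]},{"claw":1,"offset":[0,0,4],"dr":[0,0,0]},{"claw":1,"offset":[0,0,0],"dr":[0,0,0]},{"claw":1,"offset":[0,0,-10],"dr":[0,0,0]},{"claw":1,"offset":[0,0,0],"dr":[0,0,0]},{"claw":1,"offset":[0,0,0],"dr":[0,0,0]},{"claw":1,"offset":[0,0,0],"dr":[0,0,0]}]' >/dev/null; python3 mon.py
```

```text
t 10.12 tcp s,l,z [137.9   1.1  35.3] F [ 0.1 -0.8 -0.1] front s -222.8 shoe z at front 41.3 slope deg 0.05
```

```bash
python3 -m crank '[{"claw":1,"offset":[0,0,10],"dr":[0,0,0]},{"claw":1,"offset":[0,0,4],"dr":[0,0,0]},{"claw":1,"offset":[0,0,0],"dr":[0,0,0]},{"claw":1,"offset":[0,0,-10],"dr":[0,0,0]},{"claw":1,"offset":[0,0,0],"dr":[0,0,0]},{"claw":1,"offset":[0,0,0],"dr":[0,0,0]},{"claw":1,"offset":[0,0,0],"dr":[0,0,0]}]' >/dev/null; python3 mon.py
```

```text
t 11.05 tcp s,l,z [133.9   1.1  35.2] F [0.2 1.4 0.2] front s -226.9 shoe z at front 41.3 slope deg -0.01
```

```bash
python3 -m crank '[{"claw":1,"offset":[0,0,10],"dr":[0,0,0]},{"claw":1,"offset":[0,0,4],"dr":[0,0,0]},{"claw":1,"offset":[0,0,0],"dr":[0,0,0]},{"claw":1,"offset":[0,0,-10],"dr":[0,0,0]},{"claw":1,"offset":[0,0,0],"dr":[0,0,0]},{"claw":1,"offset":[0,0,0],"dr":[0,0,0]},{"claw":1,"offset":[0,0,0],"dr":[0,0,0]}]' >/dev/null; python3 mon.py
```

```text
t 11.97 tcp s,l,z [129.9   1.1  35.3] F [-0.6 -0.3  0.1] front s -230.9 shoe z at front 41.1 slope deg 0.06
```

```bash
python3 -m crank '[{"claw":1,"offset":[0,0,10],"dr":[0,0,0]},{"claw":1,"offset":[0,0,4],"dr":[0,0,0]},{"claw":1,"offset":[0,0,0],"dr":[0,0,0]},{"claw":1,"offset":[0,0,-10],"dr":[0,0,0]},{"claw":1,"offset":[0,0,0],"dr":[0,0,0]},{"claw":1,"offset":[0,0,0],"dr":[0,0,0]},{"claw":1,"offset":[0,0,0],"dr":[0,0,0]}]' >/dev/null; python3 mon.py
```

```text
t 12.9 tcp s,l,z [125.9   1.2  35.3] F [0.2 0.4 0.5] front s -234.7 shoe z at front 41.2 slope deg 61.49
```

```bash
sed -i 's/(S<60)/(S<10)/' mon.py; python3 -m crank '[{"claw":1,"offset":[0,0,10],"dr":[0,0,0]},{"claw":1,"offset":[0,0,4],"dr":[0,0,0]},{"claw":1,"offset":[0,0,0],"dr":[0,0,0]},{"claw":1,"offset":[0,0,-10],"dr":[0,0,0]},{"claw":1,"offset":[0,0,0],"dr":[0,0,0]},{"claw":1,"offset":[0,0,0],"dr":[0,0,0]},{"claw":1,"offset":[0,0,0],"dr":[0,0,0]}]' >/dev/null; python3 mon.py
```

```text
t 13.82 tcp s,l,z [121.9   1.2  35.3] F [-0.3 -0.8  0.7] front s -238.7 shoe z at front 41.2 slope deg 0.15
```

```bash
python3 -m crank '[{"claw":1,"offset":[0,0,10],"dr":[0,0,0]},{"claw":1,"offset":[0,0,4],"dr":[0,0,0]},{"claw":1,"offset":[0,0,0],"dr":[0,0,0]},{"claw":1,"offset":[0,0,-10],"dr":[0,0,0]},{"claw":1,"offset":[0,0,0],"dr":[0,0,0]},{"claw":1,"offset":[0,0,0],"dr":[0,0,0]},{"claw":1,"offset":[0,0,0],"dr":[0,0,0]}]' >/dev/null; python3 mon.py
```

```text
t 14.75 tcp s,l,z [117.9   1.2  35.2] F [-0.4 -0.6 -0.7] front s -242.9 shoe z at front 41.1 slope deg 0.08
```

```bash
python3 -m crank '[{"claw":1,"offset":[0,0,10],"dr":[0,0,0]},{"claw":1,"offset":[0,0,4],"dr":[0,0,0]},{"claw":1,"offset":[0,0,0],"dr":[0,0,0]},{"claw":1,"offset":[0,0,-10],"dr":[0,0,0]},{"claw":1,"offset":[0,0,0],"dr":[0,0,0]},{"claw":1,"offset":[0,0,0],"dr":[0,0,0]},{"claw":1,"offset":[0,0,0],"dr":[0,0,0]}]' >/dev/null; python3 mon.py
```

```text
t 15.68 tcp s,l,z [113.9   1.3  35.3] F [0.  0.7 0.3] front s -247.6 shoe z at front 19.0 slope deg 10.67
```

```bash
python3 -m crank '[{"claw":1,"offset":[0,0,-25],"dr":[0,0,0]},{"claw":1,"offset":[-30,0,-25],"dr":[0,0,0]},{"claw":1,"offset":[-60,0,0],"dr":[0,0,0]},{"claw":0.3,"offset":[-60,0,0],"dr":[0,0,0]}]' ; python3 mon.py
python3 - <<'E'
from h import *
p=get_image("top");save(p,"t3.png");p=get_image("scene");save(p,"s3.png")
E
```

```text
time_s: 16.23
tool_pos: [593.6, 172.3, 186.9]
tcp_rot: [[-0.001, 0.996, -0.089], [-0.0, -0.089, -0.996], [-1.0, -0.001, 0.0]]
contact_force: [1.5, -0.8, 0.6]
finger_gap: 17.2
t 16.23 tcp s,l,z [164.    0.5 186.9] F [ 1.5 -0.8  0.6] front s -248.2 shoe z at front 16.4 slope deg 11.94
```

View pics/t3.png

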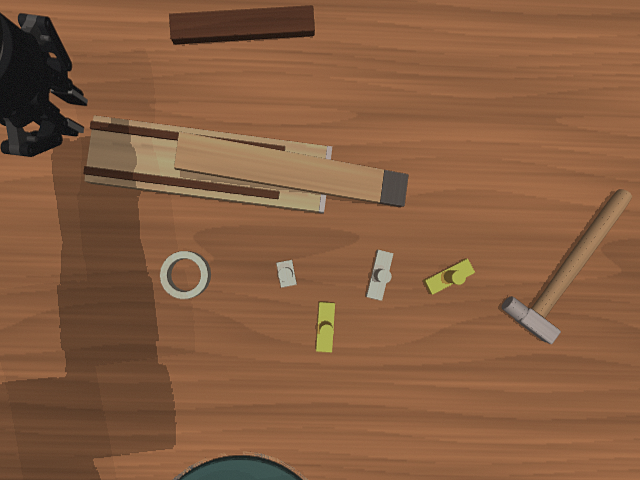

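View pics/s3.png

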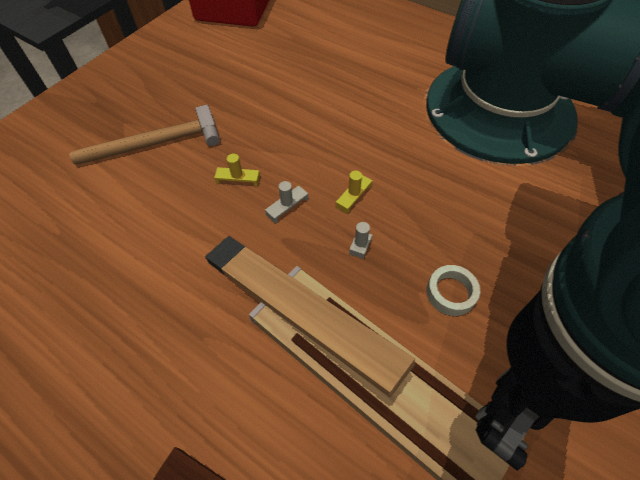

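```bash
python3 plan.py 421.6 -202.8 130 -12.5 8
python3 - <<'E'
from h import *
u=np.array([.0979,.9952]);x=np.array([.9952,-.0979]);c=np.array([577.1,9.1])
p=get_image("top");w=cloud(p);d=w[...,:2]-c;S=d@u;L=d@x;Z=w[...,2]
# expected plank top plane
m=(abs(L)<45)&(S>-252)&(S<90)&(abs(Z-(16.4+(S+248)*np.tan(np.radians(12))))<5)
pts=w[m];A=np.c_[pts[:,:2],np.ones(len(pts))];pl=np.linalg.lstsq(A,pts[:,2],rcond=None)[0]
r=cv2.minAreaRect(pts[:,:2].astype(np.float32));print(np.round(r[0],1),np.round(r[1],1),r[2],"plane",pl.round(4),np.degrees(np.arctan(np.hypot(*pl[:2]))))
E0=np.array([564.5,-119.3]);print("plank top z above edge",pl@[*E0,1])
for s in (-200,-160,-129,-100,-60,0,50):
    k=m&(abs(S-s)<6);print(s,np.percentile(L[k],[2,98]).round(1),L[k].mean().round(1))
E
```

```text
pos [595.4 172.3 188.4] rot/row [ 0.92 -0.01 -0.04]
[7.1, -17.5, 48.7]
[7.2, -16.7, 48.9]
[7.2, -15.9, 49.2]
[7.2, -15.1, 49.4]
[7.2, -14.3, 49.7]
[7.2, -13.5, 49.9]
[7.3, -12.7, 50.1]
[7.3, -11.9, 50.3]
[569.4 -74.2] [333.7  50.6] 83.98619842529297 plane [2.41000e-02 2.10600e-01 5.30587e+01] 11.966508923303433
plank top z above edge 41.539578467110275
-200 [-24.9  23.4] -0.8
-160 [-24.6  23.7] -0.6
-129 [-24.4  24.1] -0.2
-100 [-24.1  24. ] -0.0
-60 [-23.7  24.3] 0.4
0 [-23.6  24.8] 0.5
50 [-23.3  25. ] 1.0
```

```bash
python3 -m crank '[{"claw":0,"offset":[7,-17.5,49],"dr":[0.9,0,0]},{"claw":0,"offset":[7,-16.5,49],"dr":[0.9,0,0]},{"claw":0,"offset":[7,-16,49],"dr":[0.9,0,0]},{"claw":0,"offset":[7,-15,49.5],"dr":[0.9,0,0]},{"claw":0,"offset":[7,-14.5,49.5],"dr":[0.9,0,0]},{"claw":0,"offset":[7,-13.5,50],"dr":[0.9,0,0]},{"claw":0,"offset":[7,-12.5,50],"dr":[0.9,0,0]},{"claw":0,"offset":[7,-12,50],"dr":[1.0,0,0]},{"claw":0,"offset":[0,0,0],"dr":[0,0,0]},{"claw":0,"offset":[0,0,0],"dr":[0,0,0]}]'; python3 plan.py 421.6 -202.8 22 -12.5 3
python3 - <<'E'
from h import *
p=get_image("wrist");save(p,"w4.png")
E
```

```text
time_s: 17.68
tool_pos: [420.0, -202.5, 128.5]
tcp_rot: [[-0.001, 0.976, -0.216], [0.001, -0.216, -0.976], [-1.0, -0.002, -0.001]]
contact_force: [0.1, 0.4, 0.4]
finger_gap: 42.8
pos [ 420.  -202.5  128.5] rot/row [ 0.   -0.02  0.03]
[35.5, 0.6, 0.0]
[35.5, 0.6, -0.0]
[35.5, 0.6, -0.0]
```

View pics/w4.png

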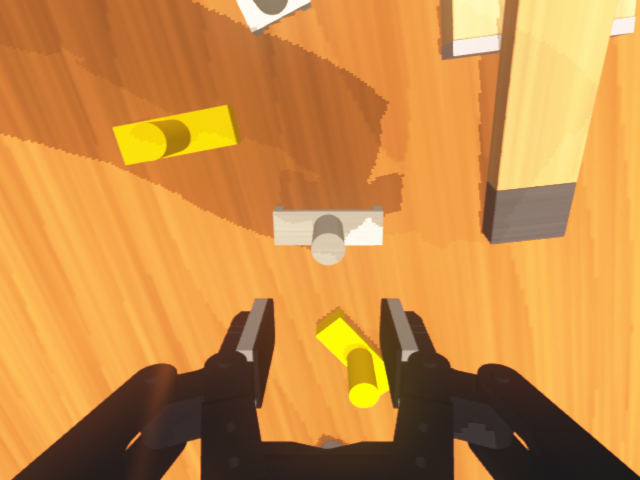

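The silver wide saddle (328,228) lies square to the jaws and centred between them. Descending to grip the knob.

```bash
python3 -m crank '[{"claw":0,"offset":[40,1.5,0],"dr":[0,0,0]},{"claw":0,"offset":[40,0,0],"dr":[0,0,0]},{"claw":0,"offset":[26,0,0],"dr":[0,0,0]},{"claw":0,"offset":[0,0,0],"dr":[0,0,0]},{"claw":1,"offset":[0,0,0],"dr":[0,0,0]},{"claw":1,"offset":[0,0,0],"dr":[0,0,0]},{"claw":1,"offset":[0,0,0],"dr":[0,0,0]},{"claw":1,"offset":[0,0,0],"dr":[0,0,0]}]' 30;  python3 - <<'E'
from h import *
p=get_image("scene");save(p,"s5.png",(180,130,420,310),3)
E
```

```text
time_s: 18.73
tool_pos: [422.7, -203.5, 24.3]
tcp_rot: [[0.002, 0.977, -0.215], [-0.001, -0.215, -0.977], [-1.0, 0.002, 0.0]]
contact_force: [1.1, 2.7, 8.0]
finger_gap: 19.4
```

View pics/s5.png

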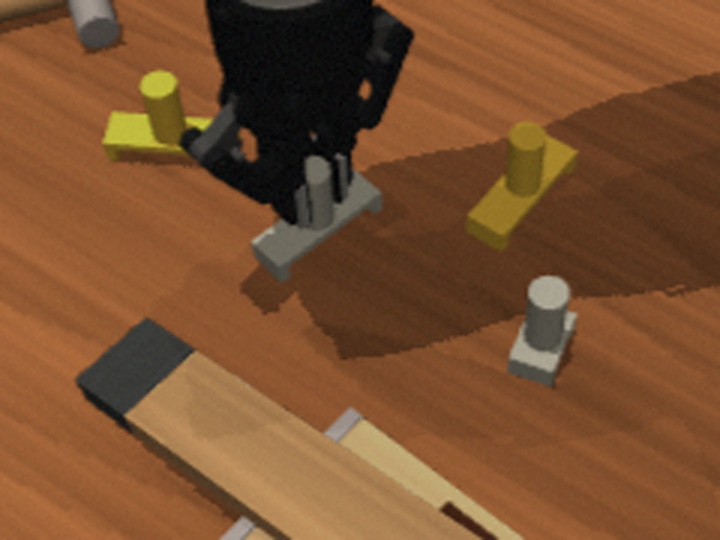

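```bash
python3 -m crank '[{"claw":1,"offset":[-30,0,0],"dr":[0,0,0]},{"claw":1,"offset":[-60,0,0],"dr":[0,0,0]},{"claw":1,"offset":[-15,0,0],"dr":[0,0,0]}]';python3 plan.py 563.9 -125.1 117 -6 5 12
```

```text
time_s: 19.15
tool_pos: [423.2, -204.3, 132.0]
tcp_rot: [[0.004, 0.976, -0.216], [-0.003, -0.216, -0.976], [-1.0, 0.005, 0.002]]
contact_force: [-0.2, -0.4, -0.8]
finger_gap: 18.9
pos [ 423.2 -204.3  132. ] rot/row [-1.28  2.43 -0.19]
[3.1, 24.0, -21.5]
[3.9, 24.5, -20.8]
[4.7, 25.0, -20.1]
[5.4, 25.5, -19.3]
[6.1, 25.9, -18.5]
```

```bash
python3 -m crank '[{"claw":1,"offset":[3,24,-21.5],"dr":[-1.3,2.4,-0.2]},{"claw":1,"offset":[4,24.5,-21],"dr":[-1.3,2.4,-0.2]},{"claw":1,"offset":[4.5,25,-20],"dr":[-1.3,2.4,-0.2]},{"claw":1,"offset":[5.5,25.5,-19.5],"dr":[-1.3,2.4,-0.2]},{"claw":1,"offset":[6,26,-18.5],"dr":[-1.3,2.4,-0.2]},{"claw":1,"offset":[0,0,0],"dr":[0,0,0]},{"claw":1,"offset":[0,0,0],"dr":[0,0,0]}]';python3 plan.py 563.9 -125.1 67 -6 3 12
python3 - <<'E'
from h import *
p=get_image("scene");save(p,"s6.png",(160,130,460,350),2.6)
p=get_image("wrist");save(p,"w6.png")
E
```

```text
time_s: 20.02
tool_pos: [562.2, -124.0, 113.3]
tcp_rot: [[0.016, 0.995, -0.102], [0.207, -0.103, -0.973], [-0.978, -0.005, -0.208]]
contact_force: [-0.5, -1.0, -0.5]
finger_gap: 19.4
pos [ 562.2 -124.   113.3] rot/row [0.01 0.   0.11]
[15.0, 0.7, 3.5]
[15.0, 0.6, 3.5]
[15.0, 0.6, 3.5]
```

View pics/s6.png

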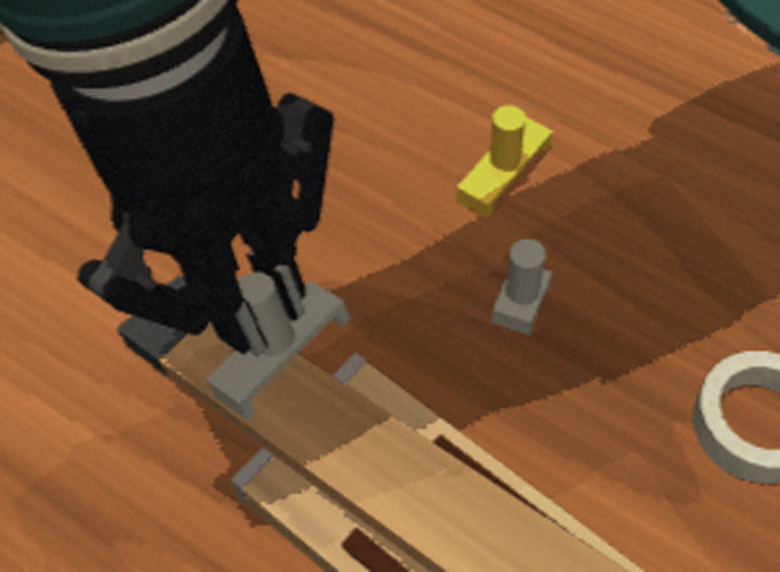

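View pics/w6.png

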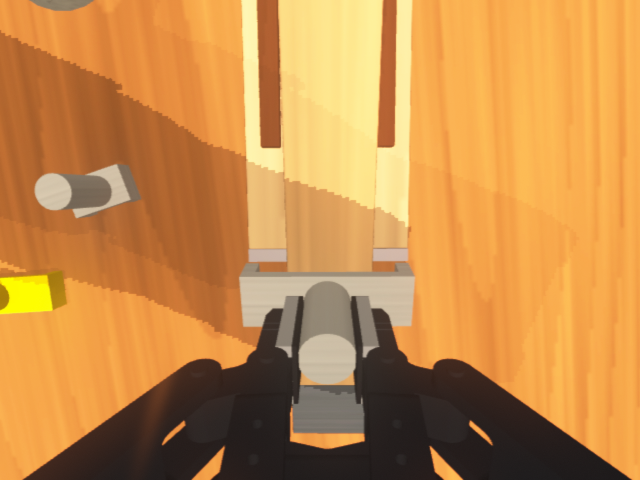

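```bash
python3 -m crank '[{"claw":1,"offset":[15,1,3.5],"dr":[0,0,0.2]},{"claw":1,"offset":[15,0.5,3.5],"dr":[0,0,0.1]},{"claw":1,"offset":[13,0.5,3],"dr":[0,0,0]},{"claw":1,"offset":[0,0,0],"dr":[0,0,0]},{"claw":1,"offset":[0,0,0],"dr":[0,0,0]}]';python3 plan.py 563.9 -125.1 57 -6 1 12
python3 - <<'E'
from h import *
p=get_image("scene");save(p,"s7.png",(200,210,340,330),5)
p=get_image("wrist");save(p,"w7.png")
E
```

```text
time_s: 20.75
tool_pos: [564.5, -125.1, 69.4]
tcp_rot: [[0.022, 0.995, -0.102], [0.207, -0.104, -0.973], [-0.978, 0.0, -0.208]]
contact_force: [0.4, 0.6, -0.2]
finger_gap: 18.8
pos [ 564.5 -125.1   69.4] rot/row [ 0.03 -0.02 -0.  ]
[12.1, -0.6, 2.7]
```

View pics/s7.png

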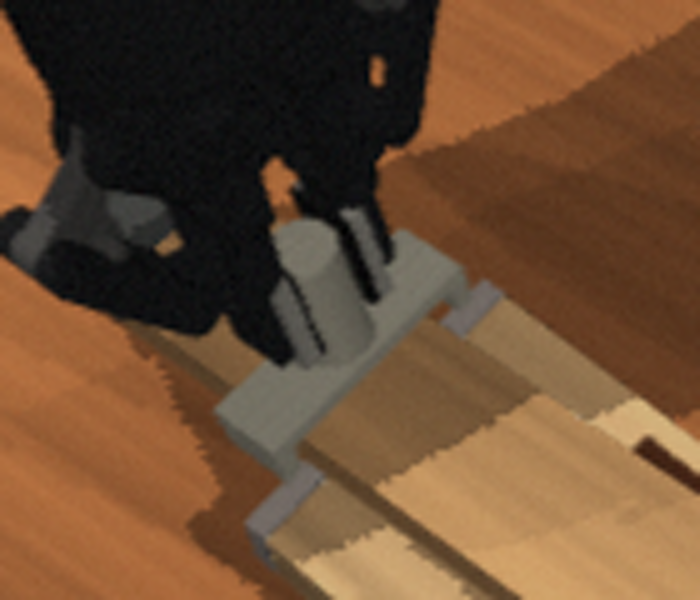

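View pics/w7.png

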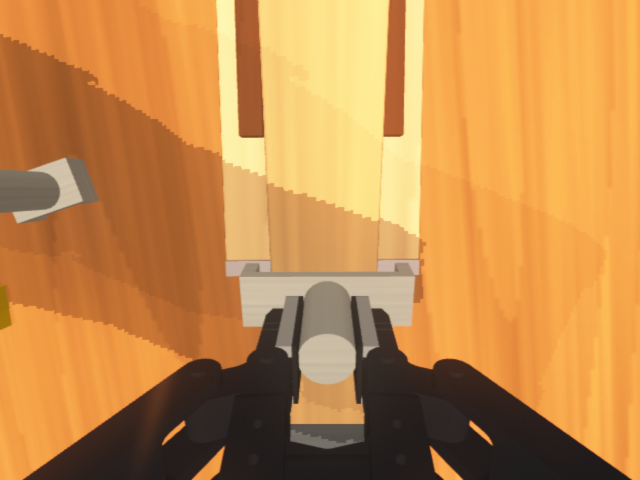

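```bash
python3 -m crank '[{"claw":1,"offset":[5,-0.5,1.2],"dr":[0,0,0]},{"claw":1,"offset":[4,0,1],"dr":[0,0,0]},{"claw":1,"offset":[1.5,0,0.3],"dr":[0,0,0]},{"claw":1,"offset":[0,0,0],"dr":[0,0,0]},{"claw":1,"offset":[0,0,0],"dr":[0,0,0]}]';python3 plan.py 563.9 -125.1 57 -6 1 12; python3 mon.py
python3 - <<'E'
from h import *
p=get_image("scene");save(p,"s8.png",(200,210,340,330),5)
E
```

```text
time_s: 21.48
tool_pos: [563.9, -125.1, 58.1]
tcp_rot: [[0.021, 0.995, -0.102], [0.207, -0.104, -0.973], [-0.978, -0.0, -0.208]]
contact_force: [0.6, 0.6, -0.9]
finger_gap: 19.2
pos [ 563.9 -125.1   58.1] rot/row [ 0.03 -0.03  0.02]
[1.1, 0.0, 0.2]
t 21.48 tcp s,l,z [-134.9   -0.    58.1] F [ 0.6  0.6 -0.9] front s -231.1 shoe z at front 539.4 slope deg 13.47
```

View pics/s8.png

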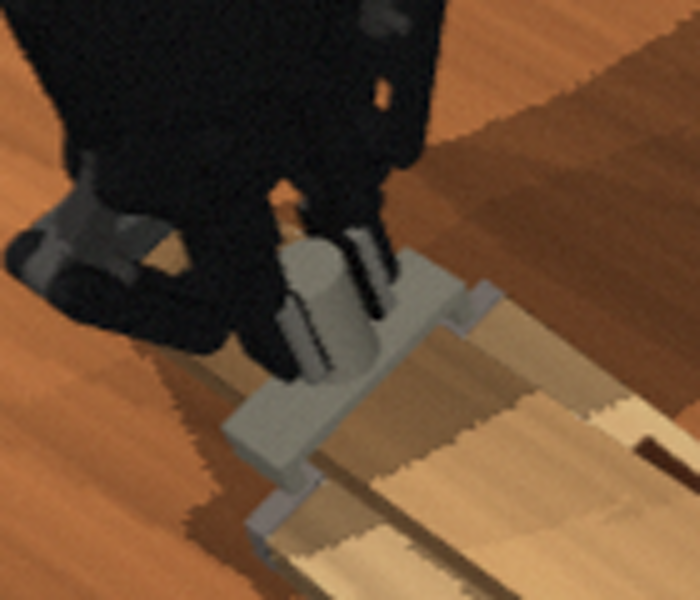

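```bash
python3 -m crank '[{"claw":1,"offset":[1,0,0.2],"dr":[0,0,0]},{"claw":1,"offset":[0,0,0],"dr":[0,0,0]},{"claw":1,"offset":[0,0,0],"dr":[0,0,0]}]' | egrep 'pos|force'; python3 -m crank '[{"claw":1,"offset":[0.7,0,0],"dr":[0,0,0]},{"claw":1,"offset":[0,0,0],"dr":[0,0,0]},{"claw":1,"offset":[0,0,0],"dr":[0,0,0]}]' | egrep 'pos|force'
```

```text
tool_pos: [563.8, -125.1, 57.0]
contact_force: [1.4, 0.5, -0.8]
tool_pos: [563.9, -125.0, 56.5]
contact_force: [-0.6, 0.1, 2.0]
```

```bash
python3 -m crank '[{"claw":1,"offset":[0.5,0,0],"dr":[0,0,0]},{"claw":1,"offset":[0,0,0],"dr":[0,0,0]},{"claw":1,"offset":[0,0,0],"dr":[0,0,0]}]' | egrep 'pos|force'
python3 - <<'E'
from h import *
p=get_image("scene");save(p,"s9.png",(200,210,340,330),5)
print(get_state()["contact_force"])
E
```

```text
tool_pos: [564.0, -124.9, 56.4]
contact_force: [-2.6, -0.7, 8.8]
[-2.07712028 -0.27402557  8.74735692]
```

View pics/s9.png

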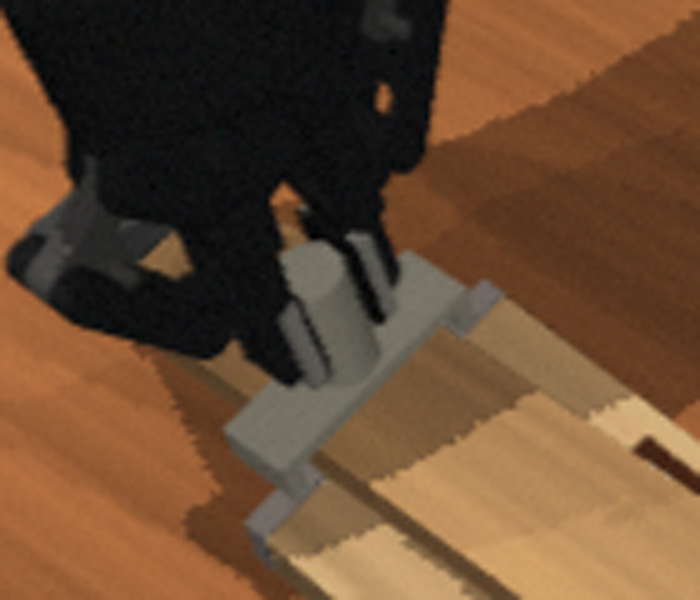

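```bash
python3 -m crank '[{"claw":1,"offset":[-0.4,0,0],"dr":[0,0,0]},{"claw":0.45,"offset":[0,0,0],"dr":[0,0,0]},{"claw":0.3,"offset":[0,0,0],"dr":[0,0,0]},{"claw":0.1,"offset":[0,0,0],"dr":[0,0,0]},{"claw":0.1,"offset":[0,0,0],"dr":[0,0,0]},{"claw":0.1,"offset":[-10,0,0],"dr":[0,0,0]},{"claw":0.1,"offset":[-30,0,0],"dr":[0,0,0]},{"claw":0.1,"offset":[-60,0,0],"dr":[0,0,0]},{"claw":0.1,"offset":[-40,-40,0],"dr":[0,0,0]},{"claw":0.1,"offset":[0,-60,0],"dr":[0,0,0]},{"claw":0.1,"offset":[0,-60,0],"dr":[0,0,0]},{"claw":0.1,"offset":[0,-60,0],"dr":[0,0,0]},{"claw":0.1,"offset":[0,0,0],"dr":[0,0,0]},{"claw":0.1,"offset":[0,0,0],"dr":[0,0,0]}]'
python3 - <<'E'
from h import *
u=np.array([.0979,.9952]);x=np.array([.9952,-.0979]);c=np.array([577.1,9.1])
q=get_image("scene");save(q,"s10.png",(180,180,420,380),3)
p=get_image("top");save(p,"t10.png",(250,100,470,300),3.5)
w=cloud(p);d=w[...,:2]-c;S=d@u;L=d@x;Z=w[...,2]
k=(abs(L)<30)&(abs(S+137)<25)&(Z>75);b=cv2.minEnclosingCircle(w[k][:,:2].astype(np.float32));cc=np.array(b[0])-c
print("knob top",k.sum(),"s,l",cc@u,cc@x,b[1],Z[k].max())
m=(abs(L)<45)&(abs(S+131)<25)&(abs(Z-(41.5+5+(S+129)*.2126))<2.5)
r=cv2.minAreaRect(w[m][:,:2].astype(np.float32));cc=np.array(r[0])-c;print("roof s,l",cc@u,cc@x,r[1],r[2])
for pic in(p,q):
  for n in("saddle","fulcrum_edge"):
    for r in pinpoint(pic,n):
      P=ray(pic,r["uv"],33 if n=="saddle" else 25);e=P[:2]-c;print(n,np.round(r["confidence"],2),P.round(1),"s,l",round(e@u,1),round(e@x,1))
E
python3 mon.py
```

```text
time_s: 24.5
tool_pos: [342.6, -131.6, 193.9]
tcp_rot: [[0.023, 0.995, -0.102], [0.206, -0.105, -0.973], [-0.978, 0.001, -0.208]]
contact_force: [0.7, -0.3, -0.2]
finger_gap: 38.3
knob top 194 s,l -139.9719025048828 0.8064871752929468 10.699769020080566 88.8376000951132
roof s,l -129.16599411254882 0.5454986834716578 (75.46649169921875, 39.736724853515625) 1.7982580661773682
saddle 0.93 [ 565.2 -118.9   33. ] s,l -128.5 0.7
saddle 0.71 [ 422.7 -298.2   33. ] s,l -320.9 -123.6
saddle 0.69 [ 349.  -116.4   33. ] s,l -147.3 -214.7
saddle 0.95 [ 438.7 -288.4   33. ] s,l -309.6 -108.6
saddle 0.59 [ 361.1 -109.6   33. ] s,l -139.3 -203.4
saddle 0.57 [ 561.1 -117.9   33. ] s,l -128.0 -3.5
t 24.8 tcp s,l,z [-162.6 -219.7  193.1] F [ 0.3 -0.6 -1. ] front s -248.8 shoe z at front 16.1 slope deg 11.96
```

View pics/s10.png

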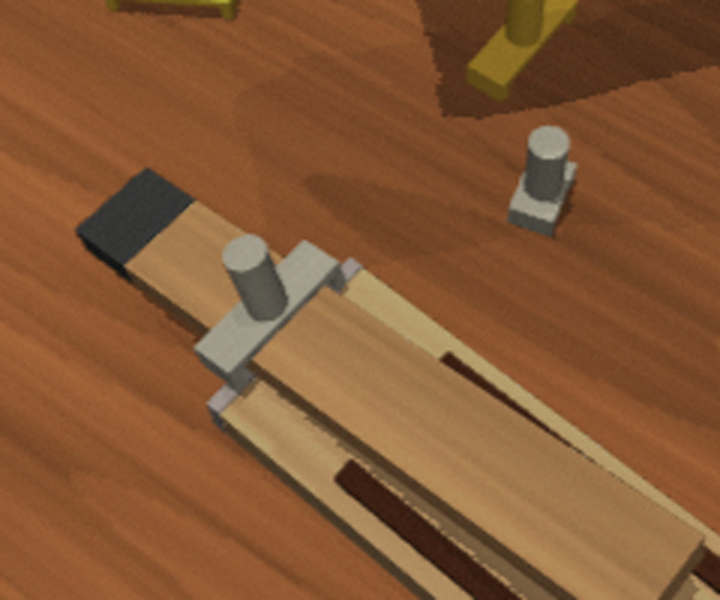

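View pics/t10.png

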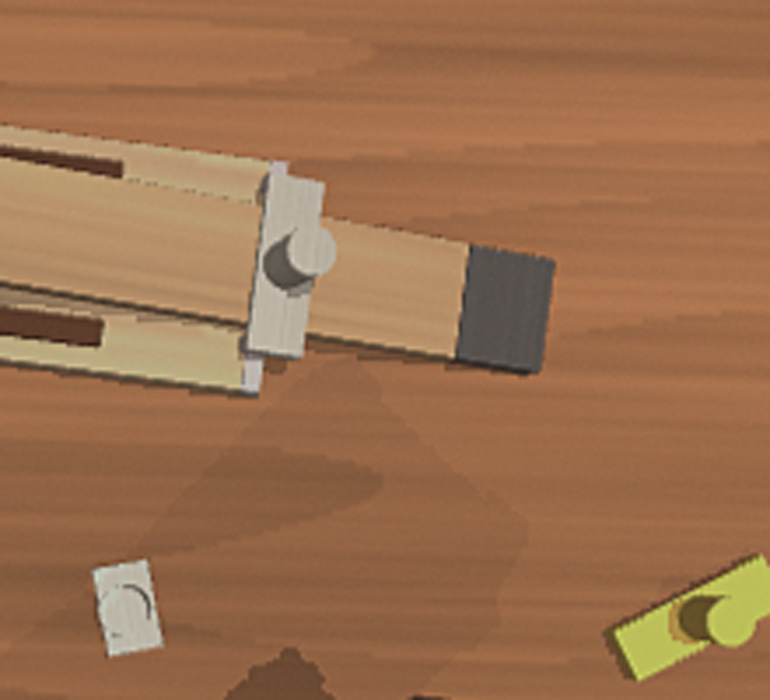

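```bash
python3 -c "
from rig import *;print(hand_in())"
```

```text
the job is handed in; nothing more can be done
None
```

I slid the plank steel end first, drawing the fingers back after every nudge. The early nudges were about 8 mm, over the stretch where it could not yet tip, then about 4 mm each. I stopped as soon as it tipped by itself. The robot's clock stood at about 24.8 s of the 72 s when I handed in.

I then set the wide aluminium saddle astride the tipped plank, tilted 12° to match it, let go and drew the arm clear.

**Last checks, after letting go:**
- **Plank:** it slopes 11.96° with the steel end on the bench, and it is still on the riser.
- **Saddle position:** along the plank, the knob position puts its origin at about -128.6 mm and the network puts it at -128.5 and -128.0 mm. The edge is at about -129 mm on that scale. It is within about 1 mm of mid-plank in the top view.
- **Narrow saddle:** I did not touch it, and the final pictures show it where it was.

**Disagreements:** one low-confidence network estimate from the scene camera put the saddle about 3.5 mm to one side of mid-plank. The pictures do not support that, since they show both legs straddling the plank. The network never pinpointed the fulcrum edge, so I measured it from its brightness step in two cameras, which agreed within about 1 mm. The seating force was about 9 N.

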